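# Sort the plum tray: nut out first, then reds and yellows

### The job

A loose steel nut has fallen among the plums on the white sorting tray: before you move any fruit, take the nut out and put it in the black dish. Then put both red plums in the round steel pan and both yellow plums in the blue crate, each resting on the bottom, lowered in and not dropped, because fruit bruises. Leave the little sample jar standing where it is on the tray.

Things in the scene. Friction and masses are not known exactly. Their poses are not given: they have to be found in the camera images.
- nut_c (a point): dark steel hexagon nut lying flat, 30 mm across flats (35 mm across corners), 16 mm thick, 65 g; this point is its centre, 8 mm above its underside; its x axis is square to one pair of flats (further pairs every 60 degrees about z, which is up)
- red_plum_a_c (a point): a dark red ripe plum, slightly flattened ball 49 mm across and 44 mm high with a flat foot 17 mm across on which it stands without rolling, a thin brown stem stub (7 mm, no obstacle) on top, about 60 g; this point is its centre, 22 mm above its underside; round, so its yaw does not matter
- red_plum_b_c (a point): the other dark red ripe plum, slightly flattened ball 49 mm across and 44 mm high with a flat foot 17 mm across on which it stands without rolling, a thin brown stem stub (7 mm, no obstacle) on top, about 60 g; this point is its centre, 22 mm above its underside; round, so its yaw does not matter
- yellow_plum_a_c (a point): a yellow ripe plum, slightly flattened ball 49 mm across and 44 mm high with a flat foot 17 mm across on which it stands without rolling, a thin brown stem stub (7 mm, no obstacle) on top, about 60 g; this point is its centre, 22 mm above its underside; round, so its yaw does not matter
- yellow_plum_b_c (a point): the other yellow ripe plum, slightly flattened ball 49 mm across and 44 mm high with a flat foot 17 mm across on which it stands without rolling, a thin brown stem stub (7 mm, no obstacle) on top, about 60 g; this point is its centre, 22 mm above its underside; round, so its yaw does not matter
- steel_pan: round open stainless-steel pan, fixed to the table, upright wall of 172 mm outer diameter, 50 mm high, wall and floor 4 mm thick (inside 164 mm across), two small lugs at the rim; origin at the centre of its underside on the table, z up. It takes both red plums side by side
- blue_crate: open blue plastic crate, fixed to the table, outside 150 mm along its x, 170 mm along its y, 50 mm high, walls and floor 4 mm thick; origin at the centre of its underside on the table, z up. It takes both yellow plums side by side along y
- black_dish: open square black plastic dish for rejects, fixed to the table, outside 130 x 130 mm, 30 mm high, walls and floor 4 mm thick; origin at the centre of its underside on the table, z up
- jar_c (a point): small green glass sample jar with a green lid, 44 mm across, 52 mm high, standing loose on the tray among the fruit, 100 g; this point is its centre, 26 mm above its underside; not to be moved
- tray: white plastic sorting tray, fixed to the table, 200 mm along its x, 330 mm along its y, floor 3 mm thick, rim 10 mm high and 4 mm thick; origin at the centre of its underside on the table, z up. The nut, the four plums and the jar stand on its floor in two rows of three, in any order: rows about 86 mm apart along its x, places about 105 mm apart along its y, each up to 6 mm off. The grey lug full of fruit at the table's left end is not part of the job
Not all that is in view belongs to the job. Of the things that look like the part that bears jar_c, the smallest one is meant.

How it is judged:
By the outcome, as a careful person would: the job done as asked, in the order asked, and still so for the second after the job is handed in, with the robot touching nothing.
It also fails if it takes over 115 s, if anything falls off the work surface, if the arm or the gripper's body presses on something with over 40 N, if the wrist force passes 120 N, or if a joint passes its speed limit or range.

### The arm

A 6-joint arm with a two-finger parallel gripper is mounted at the origin on the work surface. World frame = base frame: x ahead of the robot, y to its left, z up, the work surface at z = 0. Lengths are in m, angles in rad, forces in N, time in s.
With the tool pointing down it reaches from about 0.275 to 1 m from the base axis. Payload 8.4 kg.
Tool frame: the origin (TCP) lies where the fingers leave the gripper's body, on its centre line; the fingertips stand 73 mm ahead of it and the grasp point (between the pads) lies 54 mm ahead of it (r.pinch_z is the distance from the TCP to the grasp point, in m); z points along the fingers, y is the line along which they close (so a half turn about z gives the same grasp; the last joint's range is limited). The gripper opens to 85 mm and grips with 20 to 120 N. Pads are 22 mm wide; open, the fingers measure 114 mm over their backs; the gripper's body (76 mm by 85 mm) begins 54 mm behind the grasp point. The pads swing forward as they close: fully open they stand 13 mm farther back than shut.
Start: joints at [1.132, 0.353, 1.633, -0, 1.155, -0.002], TCP at [0.264, 0.566, 0.304] pointing down, gripper open.
Joint ranges: [-2.63, 2.63], [-0.92, 2.1], [0.06, 2.66], [-1.3, 4.44], [0, 2.69], [-3.02, 3.02]. Speed limits (rad/s): [2.22, 2.22, 2.79, 3.14, 3.14, 3.14].

### API

Orientations are given as a rotation vector (axis times angle).
In Python, from cell import r gives the robot as it stands.
- The arm moves only by the tool move_arm, never from a script. Its argument "motion" is a list of rows, each a list of 2 entries, a list of its own where there are three numbers: the shift along the tool's x, y, z in m, then the turn about the tool's z in rad. A call has 1 to 12 rows; each row shifts and turns the commanded pose from where the row before left it, along the tool's axes as they then stand; what a row does not reach is not made up. A row lasts 1/12 s, in which the tool goes at most 41.7 mm and 7.16 degrees, less where a joint would pass 70% of its speed; a pose out of reach is approached as far as the arm can. A call is refused whole if a number of a shift passes 0.0417 or a number of a turn 0.125, either way. A call with a gripper value outside its range is refused whole. "claw" is the opening, from 0 (shut) to 1 (fully open), set as the call begins (left out, the last holds). The fingers move at their own pace and stop on an object; the grip force is fixed at half the most. Time passes only in rows, so rows that do not move let the fingers close. It gives the time, the measured TCP pose, the force, the opening and the grip force at its end, in the units of the state.
- r.sense(): the state, without advancing time (a new reading comes with each control period).
- r.get_image(name): name is "scene" or "side" or "wrist"; returns a dict with "frame" (384x512x3 uint8, red, green, blue), "depth" (384x512 float32, m along the optical axis (not along the pixel's ray), 0 where there is no reading), "vfov" (degrees; the focal length in pixels is half the picture's height over the tangent of half this angle, whatever the lens; pixels are square), "cx", "cy" (the principal point, pixels), "world_to_cam" (4x4, takes a point from world to camera coordinates); the wrist camera has in their place "hand_eye" (4x4, takes a point from camera to tool coordinates, whose origin is the TCP and whose axes are the flange's). Camera axes: x right, y up, looking along -z (the intrinsics and any distortion apply to the point x, -y, -z); pixel columns grow to the right and rows downward; lengths in m; the calibration is good to about 2 mm. The wrist camera is an equidistant fisheye: a pixel r from the principal point sees the ray r / f radians off the axis. A picture is of the moment at which its call begins: read the wrist's pose just before it.
- r.hand_in(): hands the job in; it is judged then, once.
The state is a dict: "t": time; "q": joint angles; "qvel": joint speeds; "joint_torque": joint torques, N m; "tcp_pos": TCP position; "orientation": TCP orientation; "contact_force": force on the tool from outside, world axes, zero at the start; "moment": the same for the moment, N m; "width": finger opening in m; "gripper_force": force on a finger pad.
Only numpy, scipy, OpenCV 4.12 (cv2) and the standard library are available. Lean on these libraries where they do the work, as an engineer would, in place of code of your own. Each camera call takes 0.05 s, during which the arm holds its last target. There are 200 camera calls.

## Working session

There is one attempt and no reset: what is moved stays moved. The work goes in short steps, Python scripts to look and compute and a tool call to move; the robot and the scene stay as the last step left them, time stands still between calls to the robot, and variables do not carry over. Pictures are saved under pics/ and viewed, at most 14 in all, crops included, and the job is handed in when it is done.

Besides the shell and the picture viewer there is one more tool, called after "Call:" as name(argument=value, ...) on one line, values as JSON. move_arm: Moves the arm, as the interface text tells. Its arguments: {"type":"object","properties":{"motion":{"type":"array"},"claw":{"type":"number"}},"required":["motion"]}

```bash
mkdir -p pics; ls; python3 - <<'E'
from cell import r
import cv2,numpy as np
s=r.sense();print({k:np.round(v,3).tolist() for k,v in s.items()})
for n in("scene","side"):
    d=r.get_image(n);np.savez(f"pics/{n}.npz",**d);cv2.imwrite(f"pics/{n}.png",cv2.resize(d["frame"][:,:,::-1],(800,600),interpolation=cv2.INTER_CUBIC))
    print(n,d["vfov"],d["cx"],d["cy"],np.round(d["world_to_cam"],3).tolist())
E
```

```text
pics
{'t': 0.0, 'q': [1.132, 0.354, 1.634, -0.0, 1.155, -0.002], 'qvel': [0.001, 0.0, 0.001, 0.001, 0.001, -0.0], 'joint_torque': [0.004, -60.525, -34.207, 0.0, 0.009, 0.0], 'tcp_pos': [0.264, 0.566, 0.303], 'orientation': [-0.681, -3.067, 0.002], 'contact_force': [-0.219, 0.501, -0.002], 'moment': [-0.017, 0.015, 0.014], 'gripper_force': 0.0, 'width': 0.085}
scene 45.54838393219079 258.08546848076384 196.250827604418 [[-0.514, 0.858, 0.002, 0.281], [-0.501, -0.302, 0.811, 0.216], [0.696, 0.416, 0.585, -1.628], [0.0, 0.0, 0.0, 1.0]]
side 49.31873179849798 254.83898490014886 184.60851261923824 [[0.992, -0.125, 0.009, -0.557], [0.068, 0.6, 0.797, -0.09], [-0.105, -0.79, 0.604, -0.92], [0.0, 0.0, 0.0, 1.0]]
```

View pics/scene.png

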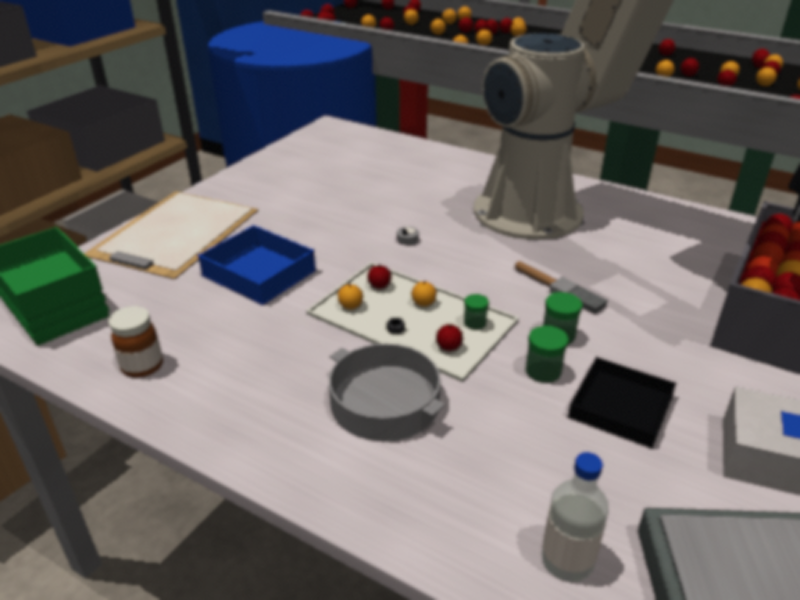

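View pics/side.png

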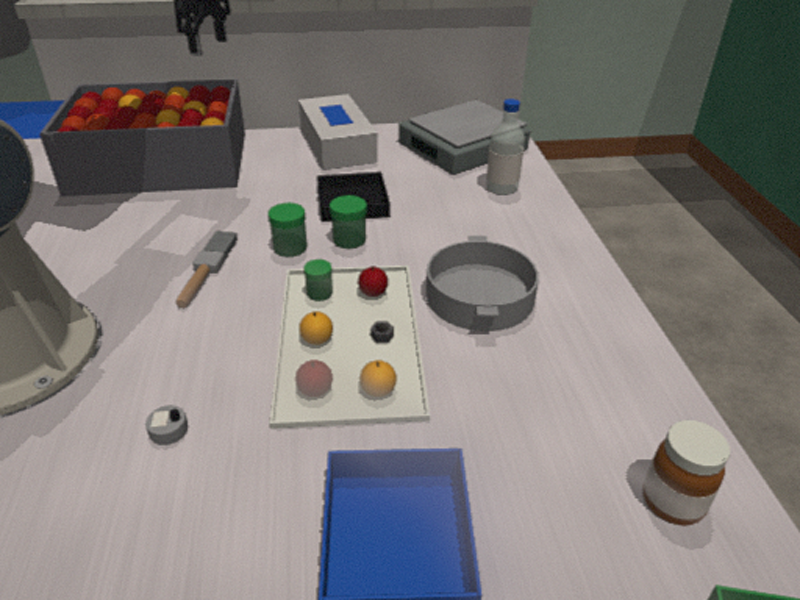

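Side view (800x600): jar (318,280), red plums (373,281) and (314,379), yellow plums (316,327) and (378,379), nut (382,331), pan (482,283), crate (400,525), dish (353,196). The scene view agrees with this.

```bash
cat > h.py <<'E'
import numpy as np,cv2
def ray(d,u,v):
    f=d["frame"].shape[0]/2/np.tan(np.radians(float(d["vfov"]))/2)
    W=d["world_to_cam"];c=np.array([(u-d["cx"])/f,-(v-d["cy"])/f,-1.])
    return -W[:3,:3].T@W[:3,3], W[:3,:3].T@c
def plane(d,u,v,z):
    o,k=ray(d,u,v);return o+k*(z-o[2])/k[2]
def deproj(d,u,v):
    o,k=ray(d,u,v);return o+k*d["depth"][int(round(v)),int(round(u))]
E
python3 - <<'E'
from h import *
S=np.load("pics/side.npz");C=np.load("pics/scene.npz");print(S.files)
s=1.5625*1.0
k=512/800
P={"nut":(382,327,.019,396,325),"redb":(373,281,.025,450,338),"reda":(314,379,.025,379,277),"yela":(316,327,.025,424,294),"yelb":(378,379,.025,350,297),"jartop":(318,267,.055,476,302)}
for n,(u,v,z,u2,v2) in P.items():
    print(n,plane(S,u*k,v*k,z).round(3),deproj(S,u*k,v*k).round(3),plane(C,u2*k,v2*k,z).round(3),deproj(C,u2*k,v2*k).round(3))
Q={"trayTL":(290,268,.01),"trayTR":(408,267,.01),"trayBR":(428,416,.01),"trayBL":(273,423,.01),
"dTL":(318,177,.03),"dTR":(386,175,.03),"dBL":(322,197,.03),"dBR":(389,193,.03),
"panL":(427,282,.05),"panR":(537,281,.05),"panT":(482,242,.05),"panB":(482,309,.05),
"cTL":(329,452,.05),"cTR":(463,450,.05),"cBL":(321,598,.05),"cBR":(479,597,.05)}
for n,(u,v,z) in Q.items():print(n,plane(S,u*k,v*k,z).round(3))
Q={"cL":(200,264,.05),"cT":(255,228,.05),"cR":(315,263,.05),"cB":(262,288,.05),"dT":(599,360,.03),"dR":(676,380,.03),"dB":(657,434,.03),"dL":(570,402,.03)}
for n,(u,v,z) in Q.items():print(n,plane(C,u*k,v*k,z).round(3))
# enlarged crop of the nut & tray from side
f=S["frame"][160:275,165:285,::-1]
cv2.imwrite("pics/crop.png",cv2.resize(f,None,fx=5.2,fy=5.2,interpolation=cv2.INTER_CUBIC))
E
```

```text
['frame', 'depth', 'vfov', 'cx', 'cy', 'world_to_cam']
nut [ 0.534 -0.028  0.019] [ 0.534 -0.028  0.019] [ 0.537 -0.021  0.019] [ 0.539 -0.02   0.02 ]
redb [0.531 0.076 0.025] [0.53  0.057 0.039] [0.528 0.081 0.025] [0.545 0.089 0.04 ]
reda [ 0.435 -0.129  0.025] [ 0.436 -0.143  0.039] [ 0.432 -0.123  0.025] [ 0.445 -0.114  0.036]
yela [ 0.44  -0.025  0.025] [ 0.441 -0.042  0.04 ] [ 0.437 -0.021  0.025] [ 0.454 -0.012  0.039]
yelb [ 0.517 -0.138  0.025] [ 0.516 -0.152  0.039] [ 0.515 -0.133  0.025] [ 0.529 -0.123  0.037]
jartop [0.448 0.081 0.055] [0.448 0.083 0.054] [0.449 0.089 0.055] [0.448 0.088 0.054]
trayTL [0.401 0.147 0.01 ]
trayTR [0.594 0.128 0.01 ]
trayBR [ 0.575 -0.195  0.01 ]
trayBL [ 0.382 -0.184  0.01 ]
dTL [0.456 0.423 0.03 ]
dTR [0.59  0.417 0.03 ]
dBL [0.461 0.342 0.03 ]
dBR [0.587 0.344 0.03 ]
panL [0.608 0.031 0.05 ]
panR [0.773 0.014 0.05 ]
panT [0.715 0.129 0.05 ]
panB [ 0.676 -0.042  0.05 ]
cTL [ 0.45  -0.269  0.05 ]
cTR [ 0.598 -0.284  0.05 ]
cBL [ 0.436 -0.434  0.05 ]
cBR [ 0.578 -0.45   0.05 ]
cL [ 0.601 -0.417  0.05 ]
cT [ 0.441 -0.418  0.05 ]
cR [ 0.485 -0.232  0.05 ]
cB [ 0.603 -0.264  0.05 ]
dT [0.46  0.318 0.03 ]
dR [0.445 0.437 0.03 ]
dB [0.577 0.442 0.03 ]
dL [0.578 0.312 0.03 ]
```

View pics/crop.png

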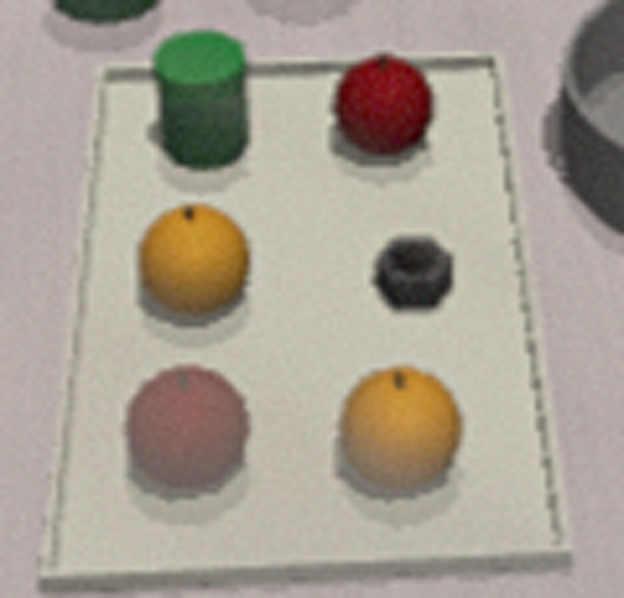

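The crop shows the nut at crop px (414,272). Its flats face roughly image-up, so they line up with the tray's y. I'll close along tray y for every grasp and refine with the wrist camera.

Call:
move_arm(motion=[[[0, 0, 0], -0.095], [[0, 0, 0], -0.095], [[0, 0, 0], -0.095], [[0, 0, 0], -0.095], [[-0.019, -0.036, 0.003], 0], [[-0.019, -0.036, 0.003], 0], [[-0.019, -0.036, 0.003], 0], [[-0.019, -0.036, 0.003], 0], [[-0.019, -0.036, 0.003], 0], [[-0.019, -0.036, 0.003], 0], [[-0.019, -0.036, 0.003], 0], [[-0.019, -0.036, 0.003], 0]], claw=1)

```text
t: 1.1
tcp_pos: [0.4, 0.2682, 0.2796]
orientation: [-0.089, -3.14, 0.0]
contact_force: [0.0, -0.0, 0.4]
width: 0.0848
gripper_force: 0.0
```

Call:
move_arm(motion=[[[-0.019, -0.036, 0.003], 0], [[-0.019, -0.036, 0.003], 0], [[-0.019, -0.036, 0.003], 0], [[-0.019, -0.036, 0.003], 0], [[-0.019, -0.036, 0.003], 0], [[-0.019, -0.036, 0.003], 0], [[-0.019, -0.036, 0.003], 0], [[-0.019, -0.036, 0.003], 0], [[0, 0, 0], 0], [[0, 0, 0], 0], [[0, 0, 0], 0]])

```text
t: 2.02
tcp_pos: [0.5347, -0.026, 0.2554]
orientation: [-0.091, -3.139, -0.001]
contact_force: [-0.2, 0.5, 0.4]
width: 0.0854
gripper_force: 0.0
```

```bash
cat >> h.py <<'E'
from scipy.spatial.transform import Rotation as R
def pose(s):
    T=np.eye(4);T[:3,:3]=R.from_rotvec(s["orientation"]).as_matrix();T[:3,3]=s["tcp_pos"];return T
def wplane(d,T,u,v,z):
    f=d["frame"].shape[0]/2/np.tan(np.radians(float(d["vfov"]))/2)
    x,y=u-d["cx"],v-d["cy"];rr=np.hypot(x,y);th=rr/f;c=np.array([np.sin(th)*x/rr,-np.sin(th)*y/rr,-np.cos(th),0])
    M=T@d["hand_eye"];k=(M@c)[:3];o=M[:3,3];return o+k*(z-o[2])/k[2]
def shift(s,target):
    T=pose(s);return (T[:3,:3].T@(np.array(target)-T[:3,3])).round(4), np.degrees(np.arctan2(T[1,1],T[0,1])).round(2)
E
python3 - <<'E'
from cell import r
from h import *
s=r.sense();print({k:np.round(v,3).tolist() for k,v in s.items()})
d=r.get_image("wrist");np.savez("pics/w1.npz",T=pose(s),**d);print(d["vfov"],d["hand_eye"].round(3).tolist())
cv2.imwrite("pics/w1.png",cv2.resize(d["frame"][:,:,::-1],(800,600),interpolation=cv2.INTER_CUBIC))
E
```

```text
{'t': 2.017, 'q': [-0.051, 0.269, 1.872, 0.0, 1.002, -1.565], 'qvel': [0.029, -0.012, 0.01, 0.001, -0.0, -0.001], 'joint_torque': [-1.571, -50.406, -31.293, -0.104, -0.073, -0.047], 'tcp_pos': [0.535, -0.026, 0.255], 'orientation': [-0.091, -3.139, -0.001], 'contact_force': [-0.156, 0.468, 0.4], 'moment': [0.075, -0.046, 0.001], 'gripper_force': 0.0, 'width': 0.085}
65.70646984690485 [[0.001, 0.961, 0.278, 0.071], [1.0, -0.001, 0.001, -0.001], [0.001, 0.278, -0.961, -0.07], [0.0, 0.0, 0.0, 1.0]]
```

View pics/w1.png

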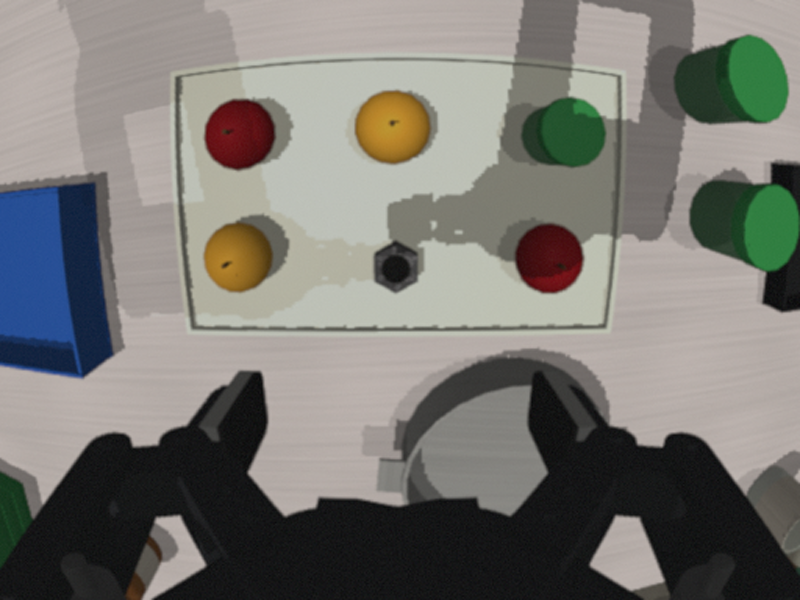

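The wrist view shows the nut at (397,267), with corners at top and bottom and flats square to the closing line. The plums are red a (240,134), yellow a (393,126), yellow b (238,258) and red b (549,258); the jar top is at (571,131).

```bash
python3 - <<'E'
from cell import r
from h import *
d=np.load("pics/w1.npz");T=d["T"];k=.64
for n,u,v,z in [("nut",397,266,.019),("redb",549.5,258,.025),("reda",240,134,.025),("yela",393,127,.025),("yelb",238,258,.025),("jar",571,131,.055),("trTL",172,72,.01),("trTR",625,71,.01),("trBR",612,331,.01),("trBL",190,332,.01)]:
    p=wplane(d,T,u*k,v*k,z);print(n,p.round(4))
print(shift(r.sense(),wplane(d,T,397*k,266*k,.019)))
# nut yaw: min-area rect / contour of dark pixels
g=d["frame"].max(2)[135:200,225:285];m=(g<105).astype(np.uint8)
c=max(cv2.findContours(m,0,1)[0],key=cv2.contourArea)[:,0]+[225,135]
W=np.array([wplane(d,T,a,b,.019)[:2] for a,b in c])*1000
rad=lambda t:np.ptp(W@[np.cos(t),np.sin(t)])
for a in range(70,106,4):print(a,round(rad(np.radians(a)),1),end="; ")
E
```

```text
nut [ 0.5299 -0.0267  0.019 ]
redb [0.5281 0.0776 0.025 ]
reda [ 0.4322 -0.1248  0.025 ]
yela [ 0.4376 -0.024   0.025 ]
yelb [ 0.5159 -0.135   0.025 ]
jar [0.444  0.0826 0.055 ]
trTL [ 0.3758 -0.1808  0.01  ]
trTR [0.3935 0.1465 0.01  ]
trBR [0.5912 0.1378 0.01  ]
trBL [ 0.5732 -0.1904  0.01  ]
(array([ 0.0044, -0.0017,  0.2366]), np.float64(86.75))
70 31.5; 74 30.8; 78 30.0; 82 29.4; 86 28.6; 90 29.5; 94 30.6; 98 31.5; 102 32.3;
```

Call:
move_arm(motion=[[[0.003, -0.001, 0.03], 0], [[0, 0, 0.03], 0], [[0, 0, 0.03], 0], [[0, 0, 0.03], 0], [[0, 0, 0.025], 0], [[0, 0, 0.015], 0], [[0, 0, 0.012], 0], [[0, 0, 0.007], 0], [[0, 0, 0], 0], [[0, 0, 0], 0]], claw=1)

```text
t: 2.9
tcp_pos: [0.5324, -0.0263, 0.0774]
orientation: [0.088, 3.14, 0.0]
contact_force: [-0.2, 0.3, 0.0]
width: 0.0853
gripper_force: 0.0
```

Call:
move_arm(motion=[[[0, 0, 0], 0], [[0, 0, 0], 0], [[0, 0, 0], 0], [[0, 0, 0], 0], [[0, 0, 0], 0], [[0, 0, 0], 0], [[0, 0, 0], 0], [[0, 0, 0], 0]], claw=0.5)

```text
t: 3.57
tcp_pos: [0.5321, -0.0269, 0.0769]
orientation: [-0.089, -3.14, 0.0]
contact_force: [0.6, 0.5, -0.4]
width: 0.0429
gripper_force: 0.0
```

Call:
move_arm(motion=[[[0, 0, 0], 0], [[0, 0, 0], 0], [[0, 0, 0], 0], [[0, 0, 0], 0], [[0, 0, 0], 0], [[0, 0, 0], 0]], claw=0)

```text
t: 4.07
tcp_pos: [0.5322, -0.0268, 0.0772]
orientation: [0.089, 3.14, -0.0]
contact_force: [-1.1, -0.8, 5.2]
width: 0.0285
gripper_force: 59.6
```

```bash
python3 - <<'E'
from cell import r
from h import *
print(shift(r.sense(),(.523,.378,.2)))
E
```

```text
(array([ 0.0322,  0.4037, -0.1229]), np.float64(86.75))
```

Call:
move_arm(motion=[[[0, 0, -0.01], 0], [[0, 0, -0.03], 0], [[0, 0, -0.035], 0], [[0, 0, -0.035], 0], [[0.003, 0.036, -0.01], 0], [[0.003, 0.04, 0], 0], [[0.003, 0.04, 0], 0], [[0.003, 0.04, 0], 0], [[0.003, 0.04, 0], 0], [[0.003, 0.04, 0], 0], [[0.003, 0.04, 0], 0], [[0.003, 0.04, 0], 0]])

```text
t: 5.07
tcp_pos: [0.5256, 0.292, 0.1975]
orientation: [0.089, 3.14, 0.0]
contact_force: [0.4, -0.1, -0.3]
width: 0.0281
gripper_force: 59.4
```

Call:
move_arm(motion=[[[0.004, 0.04, 0], 0], [[0.004, 0.04, 0], 0], [[0, 0.005, 0], 0], [[0, 0, 0], 0], [[0, 0, 0], 0]])

```text
t: 5.48
tcp_pos: [0.5225, 0.375, 0.1968]
orientation: [-0.087, -3.14, 0.001]
contact_force: [-0.6, -0.4, -0.2]
width: 0.0282
gripper_force: 59.5
```

```bash
python3 - <<'E'
from cell import r
from h import *
s=r.sense();print(s["width"],s["gripper_force"],shift(s,(.515,.378,.08)))
d=r.get_image("wrist");np.savez("pics/w2.npz",T=pose(s),**d)
cv2.imwrite("pics/w2.png",cv2.resize(d["frame"][:,:,::-1],(800,600),interpolation=cv2.INTER_CUBIC))
E
```

```text
0.0281891721849453 59.52044195495546 (array([0.0076, 0.0027, 0.1168]), np.float64(86.81))
```

View pics/w2.png

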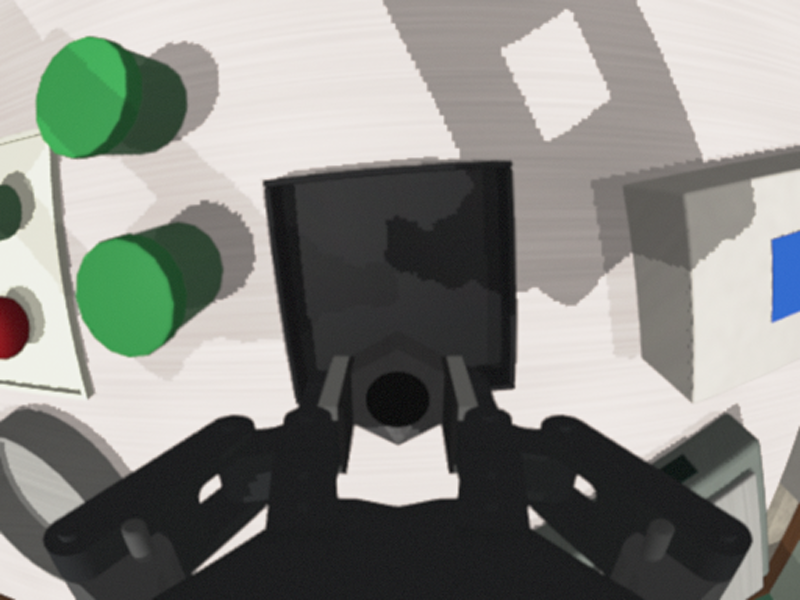

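The nut is held between the pads at (398,395). The dish rim corners are at (265,181), (512,162), (514,386) and about (298,403).

```bash
python3 - <<'E'
from cell import r
from h import *
d=np.load("pics/w2.npz");T=d["T"];k=.64
P=np.array([wplane(d,T,u*k,v*k,.03) for u,v in[(265,181),(512,162),(514,386),(298,403)]]);print(P.round(3),P.mean(0))
print(shift(r.sense(),(*P.mean(0)[:2],.08)))
E
```

```text
[[0.453 0.309 0.03 ]
 [0.451 0.437 0.03 ]
 [0.577 0.439 0.03 ]
 [0.581 0.312 0.03 ]] [0.51567554 0.37421778 0.03      ]
(array([ 0.0069, -0.0002,  0.1168]), np.float64(86.74))
```

Call:
move_arm(motion=[[[0.007, 0, 0.015], 0], [[0, 0, 0.03], 0], [[0, 0, 0.03], 0], [[0, 0, 0.02], 0], [[0, 0, 0.012], 0], [[0, 0, 0.006], 0], [[0, 0, 0.004], 0], [[0, 0, 0.001], 0], [[0, 0, 0], 0], [[0, 0, 0], 0]])

```text
t: 6.37
tcp_pos: [0.5166, 0.3761, 0.0801]
orientation: [0.089, 3.139, 0.002]
contact_force: [-0.1, -0.0, -0.3]
width: 0.0284
gripper_force: 59.5
```

Call:
move_arm(motion=[[[0, 0, 0], 0], [[0, 0, 0], 0], [[0, 0, 0], 0], [[0, 0, 0], 0], [[0, 0, -0.015], 0], [[0, 0, -0.03], 0], [[0, 0, -0.04], 0], [[0, 0, -0.035], 0], [[0, 0, 0], 0], [[0, 0, 0], 0]], claw=0.6)

```text
t: 7.2
tcp_pos: [0.517, 0.3766, 0.2016]
orientation: [0.089, 3.136, 0.005]
contact_force: [0.8, -0.3, 0.1]
width: 0.0513
gripper_force: 0.0
```

```bash
python3 - <<'E'
from cell import r
from h import *
s=r.sense()
d=r.get_image("wrist");np.savez("pics/w3.npz",T=pose(s),**d)
cv2.imwrite("pics/w3.png",d["frame"][:,:,::-1])
print(shift(s,(.529,.078,.2)),shift(s,(.529,.078,.077)))
E
```

```text
(array([-0.0289, -0.2974,  0.0007]), np.float64(86.75)) (array([-0.0284, -0.2978,  0.1237]), np.float64(86.75))
```

View pics/w3.png

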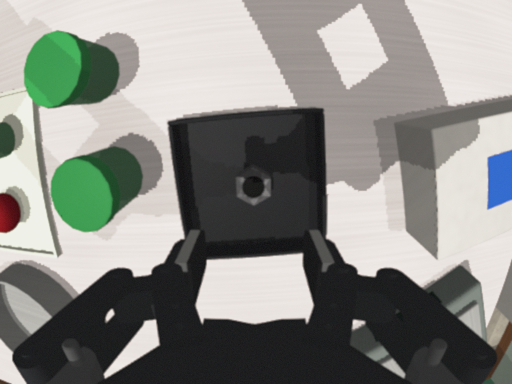

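The nut lies in the dish at (253,186) in the 512-px view. Now red plum b.

Call:
move_arm(motion=[[[-0.0036, -0.0372, 0], 0], [[-0.0036, -0.0372, 0], 0], [[-0.0036, -0.0372, 0], 0], [[-0.0036, -0.0372, 0], 0], [[-0.0036, -0.0372, 0], 0], [[-0.0036, -0.0372, 0], 0], [[-0.0036, -0.0372, 0], 0], [[-0.0036, -0.0372, 0], 0], [[0, 0, 0.02], 0], [[0, 0, 0.03], 0], [[0, 0, 0.025], 0], [[0, 0, 0], 0]], claw=1)

```text
t: 8.25
tcp_pos: [0.5241, 0.076, 0.1186]
orientation: [-0.09, -3.131, 0.003]
contact_force: [-1.3, 0.1, -0.1]
width: 0.0853
gripper_force: 0.0
```

Call:
move_arm(motion=[[[0, 0, 0.02], 0], [[0, 0, 0.015], 0], [[0, 0, 0.01], 0], [[0, 0, 0.004], 0], [[0, 0, 0], 0], [[0, 0, 0], 0]])

```text
t: 8.75
tcp_pos: [0.528, 0.0771, 0.0753]
orientation: [0.089, 3.14, 0.0]
contact_force: [-0.3, -0.3, -0.5]
width: 0.0854
gripper_force: 0.0
```

Call:
move_arm(motion=[[[0, 0, 0], 0], [[0, 0, 0], 0], [[0, 0, 0], 0], [[0, 0, 0], 0], [[0, 0, 0], 0], [[0, 0, 0], 0], [[0, 0, 0], 0], [[0, 0, 0], 0]], claw=0.4)

```text
t: 9.42
tcp_pos: [0.5283, 0.077, 0.076]
orientation: [0.089, 3.139, 0.0]
contact_force: [-1.9, -0.4, 9.0]
width: 0.0463
gripper_force: 59.8
```

```bash
python3 - <<'E'
from cell import r
from h import *
s=r.sense();print(s["gripper_force"],s["width"],shift(s,(.69,.04,.2)))
S=np.load("pics/side.npz")
# pan rim centre: fit points at z=.05 of depth in a region
for n in("side","scene"):
    S=np.load(f"pics/{n}.npz");P=[]
    for v in range(384):
        for u in range(512):
            if S["depth"][v,u]>0:
                p=deproj(S,u,v)
                if abs(p[2]-.0495)<.0035 and .59<p[0]<.8 and -.07<p[1]<.15:P.append(p[:2])
    c,rad=cv2.minEnclosingCircle(np.float32(P)*1000);P=np.array(P)
    A=np.c_[2*P,np.ones(len(P))];x=np.linalg.lstsq(A,(P**2).sum(1),rcond=None)[0];print(n,len(P),c,rad,x[:2],np.sqrt(x[2]+x[:2]@x[:2]))
E
```

```text
Still running in the background as job /tmp/bash_jobs.1000/980d3a1a7429 (pid 804). You'll get a notice when it ends.
```

```bash
kill -- -$(cat /tmp/bash_jobs.1000/980d3a1a7429/pid); sleep 1; python3 - <<'E'
from cell import r
from h import *
s=r.sense();print(s["gripper_force"],s["width"])
for n in("side","scene"):
    S=dict(np.load(f"pics/{n}.npz"));v,u=np.mgrid[:384,:512]
    o,kx=ray(S,0,0);_,k1=ray(S,1,0);_,k2=ray(S,0,1)
    P=(o+(kx+u[...,None]*(k1-kx)+v[...,None]*(k2-kx))*S["depth"][...,None]).reshape(-1,3)
    P=P[(abs(P[:,2]-.0495)<.0035)&(P[:,0]>.605)&(P[:,0]<.8)&(P[:,1]>-.07)&(P[:,1]<.15)][:,:2]
    A=np.c_[2*P,np.ones(len(P))];x=np.linalg.lstsq(A,(P**2).sum(1),rcond=None)[0];c=cv2.minEnclosingCircle(np.float32(P));print(n,len(P),c,x[:2],np.sqrt(x[2]+x[:2]@x[:2]))
print(shift(s,(.69,.04,.2)))
E
```

```text
59.78620343579678 0.046313573984921204
side 417 ((0.6960163712501526, 0.04996516555547714), 0.10215458273887634) [0.69628205 0.05024595] 0.08555480795743109
scene 500 ((0.6961472630500793, 0.0503014475107193), 0.10045162588357925) [0.69565423 0.05406906] 0.08554327818610495
(array([-0.1637, -0.0278, -0.1238]), np.float64(86.75))
```

Call:
move_arm(motion=[[[0, 0, -0.01], 0], [[0, 0, -0.03], 0], [[0, 0, -0.035], 0], [[0, 0, -0.035], 0], [[-0.029, -0.002, 0], 0], [[-0.029, -0.002, 0], 0], [[-0.029, -0.002, 0], 0], [[-0.029, -0.002, 0], 0], [[-0.029, -0.002, 0], 0], [[-0.029, -0.002, 0], 0], [[-0.029, -0.0015, 0], 0], [[0, 0, 0], 0]])

```text
t: 10.42
tcp_pos: [0.7342, 0.0512, 0.1859]
orientation: [0.09, 3.136, 0.0]
contact_force: [-1.4, 0.4, -0.1]
width: 0.0461
gripper_force: 61.6
```

Call:
move_arm(motion=[[[0, 0, 0.02], 0], [[0, 0, 0.03], 0], [[0, 0, 0.03], 0], [[0, 0, 0.015], 0], [[0, 0, 0.006], 0], [[0, 0, 0], 0], [[0, 0, 0], 0]])

```text
t: 11.0
tcp_pos: [0.7304, 0.0521, 0.0851]
orientation: [0.089, 3.139, 0.0]
contact_force: [0.4, 0.2, 0.6]
width: 0.0461
gripper_force: 61.6
```

Call:
move_arm(motion=[[[0, 0, 0.003], 0], [[0, 0, 0.002], 0], [[0, 0, 0.001], 0], [[0, 0, 0.001], 0], [[0, 0, 0], 0], [[0, 0, 0], 0], [[0, 0, 0], 0]])

```text
t: 11.58
tcp_pos: [0.7299, 0.052, 0.0772]
orientation: [0.089, 3.14, 0.0]
contact_force: [0.3, -0.5, 1.4]
width: 0.0466
gripper_force: 61.7
```

Call:
move_arm(motion=[[[0, 0, 0], 0], [[0, 0, 0], 0], [[0, 0, 0], 0], [[0, 0, 0], 0], [[0, 0, 0], 0], [[0, 0, -0.015], 0], [[0, 0, -0.03], 0], [[0, 0, -0.035], 0], [[0, 0, -0.03], 0], [[0, 0, 0], 0], [[0, 0, 0], 0]], claw=0.85)

```text
t: 12.5
tcp_pos: [0.7312, 0.0521, 0.1908]
orientation: [0.089, 3.135, 0.001]
contact_force: [-0.3, -0.0, -0.2]
width: 0.0725
gripper_force: 0.0
```

Call:
move_arm(motion=[[[0.0318, -0.0216, 0], 0], [[0.0318, -0.0216, 0], 0], [[0.0318, -0.0216, 0], 0], [[0.0318, -0.0216, 0], 0], [[0.0318, -0.0216, 0], 0], [[0.0318, -0.0216, 0], 0], [[0.0318, -0.0216, 0], 0], [[0.0318, -0.0216, 0], 0], [[0.0318, -0.0216, 0], 0], [[0, 0, 0], 0], [[0, 0, 0], 0], [[0, 0, 0], 0]], claw=1)

```text
t: 13.5
tcp_pos: [0.4331, -0.126, 0.1869]
orientation: [0.091, 3.14, 0.0]
contact_force: [1.5, -0.6, -0.4]
width: 0.0854
gripper_force: 0.0
```

```bash
python3 - <<'E'
from cell import r
from h import *
s=r.sense();print(shift(s,(.433,-.126,.076)))
d=r.get_image("wrist");np.savez("pics/w4.npz",T=pose(s),**d)
e=r.get_image("side")["frame"][100:290,120:376]
cv2.imwrite("pics/w4.png",np.vstack([d["frame"],cv2.resize(e,(512,380))[:,:]])[:, :, ::-1][:764])
im=cv2.imread("pics/w4.png");cv2.imwrite("pics/w4.png",cv2.resize(np.hstack([im[:384],cv2.resize(im[384:],(512,384))]),(800,300)))
E
```

```text
(array([ 0.0002, -0.    ,  0.1109]), np.float64(86.69))
```

View pics/w4.png

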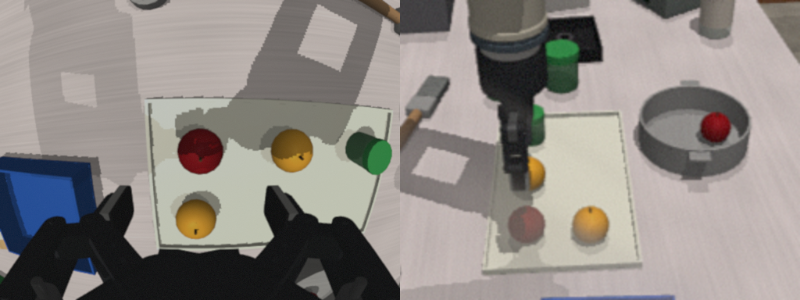

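The side view shows red b standing in the pan's right half at (716,127). In the wrist view, red a at (200,151) is centred between the fingers.

Call:
move_arm(motion=[[[0, 0, 0.025], 0], [[0, 0, 0.03], 0], [[0, 0, 0.025], 0], [[0, 0, 0.015], 0], [[0, 0, 0.01], 0], [[0, 0, 0.005], 0], [[0, 0, 0], 0], [[0, 0, 0], 0]])

```text
t: 14.27
tcp_pos: [0.4336, -0.1258, 0.0772]
orientation: [0.088, 3.14, -0.0]
contact_force: [0.0, 0.2, -0.2]
width: 0.0854
gripper_force: 0.0
```

Call:
move_arm(motion=[[[0, 0, 0], 0], [[0, 0, 0], 0], [[0, 0, 0], 0], [[0, 0, 0], 0], [[0, 0, 0], 0], [[0, 0, 0], 0], [[0, 0, 0], 0], [[0, 0, 0], 0]], claw=0.4)

```text
t: 14.93
tcp_pos: [0.4336, -0.126, 0.078]
orientation: [0.089, 3.139, -0.001]
contact_force: [-1.8, 1.1, 12.0]
width: 0.046
gripper_force: 59.3
```

Call:
move_arm(motion=[[[0, 0, -0.01], 0], [[0, 0, -0.03], 0], [[0, 0, -0.035], 0], [[0, 0, -0.035], 0], [[0, 0, 0], 0], [[0, 0, 0], 0]])

```text
t: 15.43
tcp_pos: [0.4341, -0.1262, 0.1894]
orientation: [0.089, 3.135, -0.002]
contact_force: [0.1, -1.0, -1.2]
width: 0.0461
gripper_force: 61.8
```

```bash
python3 - <<'E'
from cell import r
from h import *
s=r.sense();print(s["width"],s["gripper_force"],shift(s,(.662,.052,.0775)))
E
```

```text
0.04614000139935916 61.76704142591916 (array([-0.2169,  0.191 ,  0.1128]), np.float64(86.74))
```

Call:
move_arm(motion=[[[-0.0271, 0.0239, 0], 0], [[-0.0271, 0.0239, 0], 0], [[-0.0271, 0.0239, 0], 0], [[-0.0271, 0.0239, 0], 0], [[-0.0271, 0.0239, 0], 0], [[-0.0271, 0.0239, 0], 0], [[-0.0271, 0.0239, 0], 0], [[-0.0271, 0.0239, 0], 0], [[0, 0, 0], 0], [[0, 0, 0], 0]])

```text
t: 16.27
tcp_pos: [0.6604, 0.0539, 0.1851]
orientation: [-0.086, -3.138, 0.0]
contact_force: [-0.6, -0.3, -0.8]
width: 0.0461
gripper_force: 61.8
```

Call:
move_arm(motion=[[[0, 0, 0.02], 0], [[0, 0, 0.03], 0], [[0, 0, 0.03], 0], [[0, 0, 0.015], 0], [[0, 0, 0.006], 0], [[0, 0, 0.002], 0], [[0, 0, 0], 0], [[0, 0, 0], 0]])

```text
t: 16.93
tcp_pos: [0.6611, 0.0526, 0.0853]
orientation: [0.089, 3.138, 0.0]
contact_force: [-0.4, 0.5, -2.1]
width: 0.0458
gripper_force: 61.8
```

Call:
move_arm(motion=[[[0, 0, 0.003], 0], [[0, 0, 0.002], 0], [[0, 0, 0.001], 0], [[0, 0, 0.001], 0], [[0, 0, 0], 0], [[0, 0, 0], 0], [[0, 0, 0], 0]])

```text
t: 17.52
tcp_pos: [0.6611, 0.0528, 0.0791]
orientation: [0.089, 3.138, 0.0]
contact_force: [-3.5, -0.7, 14.6]
width: 0.0459
gripper_force: 63.1
```

Call:
move_arm(motion=[[[0, 0, -0.001], 0], [[0, 0, 0], 0]])

```text
t: 17.68
tcp_pos: [0.6609, 0.0528, 0.0791]
orientation: [0.089, 3.139, 0.0]
contact_force: [-1.7, -0.0, 9.4]
width: 0.0457
gripper_force: 62.6
```

Call:
move_arm(motion=[[[0, 0, 0], 0], [[0, 0, 0], 0], [[0, 0, 0], 0], [[0, 0, 0], 0], [[0, 0, 0], 0], [[0, 0, -0.015], 0], [[0, 0, -0.03], 0], [[0, 0, -0.035], 0], [[0, 0, -0.03], 0], [[0, 0, 0], 0], [[0, 0, 0], 0]], claw=0.85)

```text
t: 18.6
tcp_pos: [0.6615, 0.0528, 0.1911]
orientation: [0.089, 3.135, 0.001]
contact_force: [-0.7, 0.4, -0.9]
width: 0.0728
gripper_force: 0.0
```

Call:
move_arm(motion=[[[0.0311, -0.0128, 0], 0], [[0.0311, -0.0128, 0], 0], [[0.0311, -0.0128, 0], 0], [[0.0311, -0.0128, 0], 0], [[0.0311, -0.0128, 0], 0], [[0.0311, -0.0128, 0], 0], [[0.0311, -0.0128, 0], 0], [[0, 0, 0], 0], [[0, 0, 0], 0], [[0, 0, 0], 0]], claw=1)

```text
t: 19.43
tcp_pos: [0.4382, -0.0244, 0.1878]
orientation: [0.09, 3.14, 0.0]
contact_force: [1.0, -0.3, 0.5]
width: 0.085
gripper_force: 0.0
```

```bash
python3 - <<'E'
from cell import r
from h import *
s=r.sense();print(shift(s,(.438,-.024,.0775)))
d=r.get_image("wrist");e=r.get_image("side")["frame"][100:292,120:376]
cv2.imwrite("pics/w5.png",cv2.resize(np.hstack([d["frame"],cv2.resize(e,(512,384))])[:,:,::-1],(800,300)))
# crate rim, from the first pictures
for n in("side","scene"):
    S=dict(np.load(f"pics/{n}.npz"));v,u=np.mgrid[:384,:512]
    o,kx=ray(S,0,0);_,k1=ray(S,1,0);_,k2=ray(S,0,1)
    P=(o+(kx+u[...,None]*(k1-kx)+v[...,None]*(k2-kx))*S["depth"][...,None]).reshape(-1,3)
    P=P[(abs(P[:,2]-.0495)<.0035)&(P[:,0]>.4)&(P[:,0]<.65)&(P[:,1]>-.48)&(P[:,1]<-.2)][:,:2]
    print(n,len(P),cv2.minAreaRect(np.float32(P)*1000))
E
```

```text
(array([0.0003, 0.0004, 0.1103]), np.float64(86.72))
side 1043 ((514.3534545898438, -356.5569152832031), (172.6267547607422, 150.17723083496094), 84.57869720458984)
scene 286 ((512.412109375, -352.29583740234375), (176.45870971679688, 153.09056091308594), 85.11660766601562)
```

View pics/w5.png

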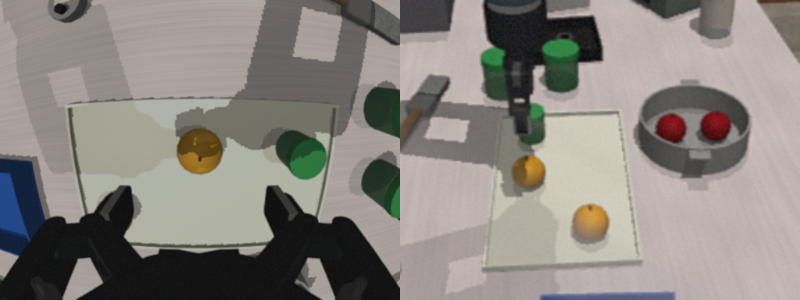

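Both red plums stand in the pan, at (671,128) and (716,127). Yellow a at (200,151) is centred under the gripper. The crate centre comes out at about (0.513,-0.354).

Call:
move_arm(motion=[[[0, 0, 0.025], 0], [[0, 0, 0.03], 0], [[0, 0, 0.025], 0], [[0, 0, 0.015], 0], [[0, 0, 0.01], 0], [[0, 0, 0.005], 0], [[0, 0, 0], 0], [[0, 0, 0], 0]])

```text
t: 20.2
tcp_pos: [0.4384, -0.0243, 0.0781]
orientation: [0.089, 3.14, -0.0]
contact_force: [0.1, -0.4, 0.3]
width: 0.0856
gripper_force: 0.0
```

Call:
move_arm(motion=[[[0, 0, 0], 0], [[0, 0, 0], 0], [[0, 0, 0], 0], [[0, 0, 0], 0], [[0, 0, 0], 0], [[0, 0, 0], 0], [[0, 0, 0], 0], [[0, 0, 0], 0]], claw=0.4)

```text
t: 20.87
tcp_pos: [0.4385, -0.0244, 0.079]
orientation: [0.089, 3.139, -0.0]
contact_force: [-3.6, 0.7, 14.2]
width: 0.0462
gripper_force: 59.0
```

Call:
move_arm(motion=[[[0, 0, -0.01], 0], [[0, 0, -0.03], 0], [[0, 0, -0.035], 0], [[0, 0, -0.035], 0], [[0, 0, 0], 0], [[0, 0, 0], 0]])

```text
t: 21.37
tcp_pos: [0.4391, -0.0245, 0.1904]
orientation: [0.089, 3.135, -0.0]
contact_force: [-0.0, -0.4, -0.8]
width: 0.0463
gripper_force: 61.7
```

```bash
python3 - <<'E'
from cell import r
from h import *
s=r.sense();print(s["width"],s["gripper_force"],shift(s,(.479,-.352,.0775)))
E
```

```text
0.04631416294036425 61.65023102064879 (array([-0.0579, -0.3247,  0.1132]), np.float64(86.75))
```

Call:
move_arm(motion=[[[-0.0064, -0.0361, 0], 0], [[-0.0064, -0.0361, 0], 0], [[-0.0064, -0.0361, 0], 0], [[-0.0064, -0.0361, 0], 0], [[-0.0064, -0.0361, 0], 0], [[-0.0064, -0.0361, 0], 0], [[-0.0064, -0.0361, 0], 0], [[-0.0064, -0.0361, 0], 0], [[-0.0064, -0.0361, 0], 0], [[0, 0, 0], 0], [[0, 0, 0], 0]])

```text
t: 22.28
tcp_pos: [0.4761, -0.3534, 0.1864]
orientation: [-0.093, -3.139, -0.002]
contact_force: [0.3, 0.7, -1.2]
width: 0.0459
gripper_force: 61.8
```

Call:
move_arm(motion=[[[0, 0, 0.02], 0], [[0, 0, 0.03], 0], [[0, 0, 0.03], 0], [[0, 0, 0.015], 0], [[0, 0, 0.005], 0], [[0, 0, 0.002], 0], [[0, 0, 0], 0], [[0, 0, 0], 0]])

```text
t: 22.95
tcp_pos: [0.4774, -0.352, 0.0869]
orientation: [0.089, 3.139, -0.001]
contact_force: [-0.3, 0.3, -0.8]
width: 0.0461
gripper_force: 61.8
```

Call:
move_arm(motion=[[[0, 0, 0.003], 0], [[0, 0, 0.002], 0], [[0, 0, 0.001], 0], [[0, 0, 0.001], 0], [[0, 0, 0], 0], [[0, 0, 0], 0], [[0, 0, 0], 0]])

```text
t: 23.53
tcp_pos: [0.4772, -0.3522, 0.0801]
orientation: [0.089, 3.139, -0.001]
contact_force: [-2.9, 2.9, 11.5]
width: 0.046
gripper_force: 62.8
```

Call:
move_arm(motion=[[[0, 0, 0], 0], [[0, 0, 0], 0], [[0, 0, 0], 0], [[0, 0, 0], 0], [[0, 0, 0], 0], [[0, 0, -0.015], 0], [[0, 0, -0.03], 0], [[0, 0, -0.035], 0], [[0, 0, -0.03], 0], [[0, 0, 0], 0], [[0, 0, 0], 0]], claw=0.85)

```text
t: 24.45
tcp_pos: [0.4778, -0.3526, 0.1907]
orientation: [0.089, 3.137, -0.003]
contact_force: [-0.9, -0.1, 0.3]
width: 0.0726
gripper_force: 0.0
```

Call:
move_arm(motion=[[[-0.0044, 0.0365, 0], 0], [[-0.0044, 0.0365, 0], 0], [[-0.0044, 0.0365, 0], 0], [[-0.0044, 0.0365, 0], 0], [[-0.0044, 0.0365, 0], 0], [[-0.0044, 0.0365, 0], 0], [[0, 0, 0], 0], [[0, 0, 0], 0], [[0, 0, 0], 0]], claw=1)

```text
t: 25.2
tcp_pos: [0.5152, -0.1348, 0.1878]
orientation: [-0.088, -3.139, -0.0]
contact_force: [0.1, -1.3, -0.5]
width: 0.0854
gripper_force: 0.0
```

```bash
python3 - <<'E'
from cell import r
from h import *
s=r.sense();print(shift(s,(.516,-.135,.0775)))
d=r.get_image("wrist");e=r.get_image("side")["frame"][192:384,140:396]
cv2.imwrite("pics/w6.png",cv2.resize(np.hstack([d["frame"],cv2.resize(e,(512,384))])[:,:,::-1],(800,300)))
E
```

```text
(array([-0.001 , -0.0002,  0.1103]), np.float64(86.8))
```

View pics/w6.png

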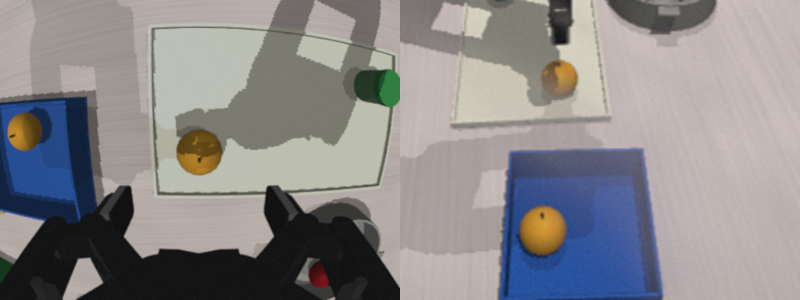

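Yellow a stands in the crate's left half at (543,231) in the side view. Yellow b at (199,152) is centred under the gripper.

Call:
move_arm(motion=[[[-0.001, 0, 0.025], 0], [[0, 0, 0.03], 0], [[0, 0, 0.025], 0], [[0, 0, 0.015], 0], [[0, 0, 0.01], 0], [[0, 0, 0.005], 0], [[0, 0, 0], 0], [[0, 0, 0], 0]])

```text
t: 25.97
tcp_pos: [0.517, -0.1355, 0.0793]
orientation: [0.09, 3.14, -0.0]
contact_force: [1.1, 0.6, 0.4]
width: 0.0854
gripper_force: 0.0
```

Call:
move_arm(motion=[[[0, 0, 0], 0], [[0, 0, 0], 0], [[0, 0, 0], 0], [[0, 0, 0], 0], [[0, 0, 0], 0], [[0, 0, 0], 0], [[0, 0, 0], 0], [[0, 0, 0], 0]], claw=0.4)

```text
t: 26.63
tcp_pos: [0.5173, -0.1351, 0.0801]
orientation: [0.089, 3.139, -0.001]
contact_force: [-2.5, -0.0, 10.5]
width: 0.046
gripper_force: 59.7
```

Call:
move_arm(motion=[[[0, 0, -0.01], 0], [[0, 0, -0.03], 0], [[0, 0, -0.035], 0], [[0, 0, -0.035], 0], [[0, 0, 0], 0], [[0, 0, 0], 0]])

```text
t: 27.13
tcp_pos: [0.518, -0.1352, 0.1916]
orientation: [0.089, 3.135, -0.002]
contact_force: [-0.0, 0.5, -1.6]
width: 0.0461
gripper_force: 61.7
```

```bash
python3 - <<'E'
from cell import r
from h import *
s=r.sense();print(s["width"],s["gripper_force"],shift(s,(.547,-.356,.0775)))
E
```

```text
0.046133940078853714 61.69220309246157 (array([-0.0409, -0.2187,  0.1145]), np.float64(86.75))
```

Grasp height is 0.080, so it rests in the crate at about 0.081.

Call:
move_arm(motion=[[[-0.0068, -0.0364, 0], 0], [[-0.0068, -0.0364, 0], 0], [[-0.0068, -0.0364, 0], 0], [[-0.0068, -0.0364, 0], 0], [[-0.0068, -0.0364, 0], 0], [[-0.0068, -0.0364, 0], 0], [[0, 0, 0], 0], [[0, 0, 0], 0]])

```text
t: 27.8
tcp_pos: [0.5442, -0.3566, 0.1872]
orientation: [-0.093, -3.138, -0.002]
contact_force: [-0.2, 0.4, -1.2]
width: 0.0463
gripper_force: 61.8
```

Call:
move_arm(motion=[[[0, 0, 0.02], 0], [[0, 0, 0.03], 0], [[0, 0, 0.03], 0], [[0, 0, 0.015], 0], [[0, 0, 0.005], 0], [[0, 0, 0.002], 0], [[0, 0, 0], 0], [[0, 0, 0], 0]])

```text
t: 28.47
tcp_pos: [0.5456, -0.3552, 0.0879]
orientation: [0.089, 3.139, -0.001]
contact_force: [-0.7, 0.1, -0.7]
width: 0.0461
gripper_force: 61.8
```

Call:
move_arm(motion=[[[0, 0, 0.003], 0], [[0, 0, 0.002], 0], [[0, 0, 0.001], 0], [[0, 0, 0], 0], [[0, 0, 0], 0], [[0, 0, 0], 0]])

```text
t: 28.97
tcp_pos: [0.5452, -0.3554, 0.0812]
orientation: [0.089, 3.14, -0.0]
contact_force: [-1.2, 0.1, 2.8]
width: 0.0459
gripper_force: 62.1
```

Call:
move_arm(motion=[[[0, 0, 0], 0], [[0, 0, 0], 0], [[0, 0, 0], 0], [[0, 0, 0], 0], [[0, 0, 0], 0], [[0, 0, -0.015], 0], [[0, 0, -0.03], 0], [[0, 0, -0.035], 0], [[0, 0, -0.035], 0], [[0, 0, -0.035], 0], [[0, 0, 0], 0], [[0, 0, 0], 0]], claw=0.85)

```text
t: 29.97
tcp_pos: [0.5461, -0.356, 0.2347]
orientation: [0.089, 3.135, -0.005]
contact_force: [0.3, 0.0, -1.2]
width: 0.0728
gripper_force: 0.0
```

```bash
python3 - <<'E'
from cell import r
from h import *
d=r.get_image("scene");e=r.get_image("side")
cv2.imwrite("pics/w7.png",cv2.resize(np.hstack([d["frame"],e["frame"]])[:,:,::-1],(800,300),interpolation=cv2.INTER_AREA))
E
```

```text
(no output)
```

View pics/w7.png

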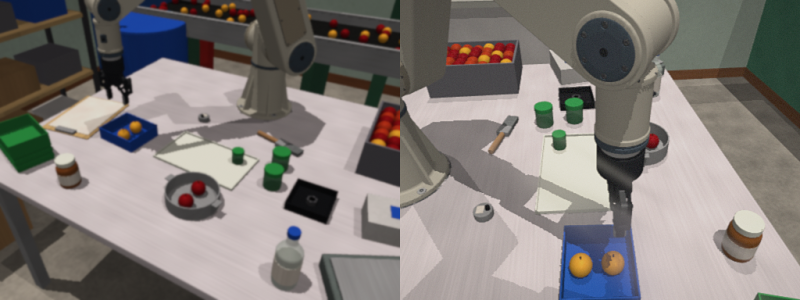

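Both red plums are in the pan, both yellow plums are in the crate at (580,264) and (613,263), the nut is in the dish, and the jar still stands on the tray.

```bash
python3 -c "
from cell import r
print(r.hand_in())"
```

```text
the job is handed in; nothing more can be done
None
```

The job is done and handed in at about 30 s: the nut went into the black dish first, then both red plums into the pan and both yellow plums into the crate, all lowered to the bottom, with the jar left standing on the tray.

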